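Close up the row of blanks in the sanding jig

ROBOT

A 6-joint arm with a two-finger parallel gripper is mounted at the origin on the work surface. World frame = base frame: x ahead of the robot, y to its left, z up, the work surface at z = 0. Lengths are in mm, angles in rad, forces in N, time in s.
With the tool pointing down it reaches from about 400 to 925 mm from the base axis. Payload 12.5 kg.
Tool frame: the origin (TCP) lies at the very end of the fingers, on their centre line; the grasp point (between the pads) lies 19 mm behind it; x points along the fingers, y is the direction in which the jaws open and shut, and the axes are right-handed (so a half turn about x gives the same grasp; the last joint's range is limited). The gripper opens to 95 mm and grips with 3 to 60 N. Pads are 20 mm wide; open, the fingers measure 119 mm over their backs; the gripper's body (75 mm by 180 mm) begins 59 mm behind the grasp point.
Start: joints at [1.238, 0.491, 1.559, -0, 1.092, -0.106], TCP at [140.519, 609.017, 214.661] pointing down, gripper open.
Joint ranges: [-3.1, 3.1], [-0.84, 2.19], [0.05, 2.79], [-1.13, 4.28], [0.06, 2.93], [-2.69, 2.69]. Speed limits (rad/s): [2.22, 2.22, 2.79, 3.14, 3.14, 3.14].

INTERFACE

Orientations are given as a unit quaternion [w, x, y, z].
In Python, from workcell import * gives the robot as it stands. The module is installed in compiled form; this text tells all that it offers.
- The arm moves only by the tool move_arm, never from a script. Its argument "increments" is a list of rows, each an object of numbers: "gripper": the closure, from 0 (fully open) to 1 (shut); "x", "y", "z": the shift along the tool's x, y, z in units of 40 mm (1.0 is 40 mm); "ax", "ay", "az": the turn, a rotation vector about the tool's x, y, z in units of 6 degrees (1.0 is 6 degrees). In form: [{"gripper": .., "x": .., "y": .., "z": .., "ax": .., "ay": .., "az": ..}, ...]. A call has 1 to 8 rows; each row shifts and turns the commanded pose from where the row before left it, along the tool's axes as they then stand; what a row does not reach is not made up. A row lasts 1/12 s, in which the tool goes at most 41.7 mm and 7.16 degrees, less where a joint would pass 70% of its speed; a pose out of reach is approached as far as the arm can. A call is refused whole if a number of a shift passes 1 or a number of a turn 1, either way. A call with a gripper value outside its range is refused whole. The fingers move at their own pace and stop on an object; the grip force is fixed at half the most. Time passes only in rows, so rows that do not move let the fingers close. It gives the time, the measured TCP pose, the force and the opening at its end, in the units of the state.
- get_obs(): the state, without advancing time (a new reading comes with each control period).
- camera(name): name is "scene" or "top"; returns a dict with "frame" (420x560x3 uint8, red, green, blue), "fx", "fy", "cx", "cy" (pixels), "k1" (the pictures are not rectified: a ray, as slopes to the right and down, at radius r is drawn at 1 + k1 r^2 times it, then the intrinsics apply), "extrinsics" (4x4, takes a point from camera to world coordinates). Camera axes: x right, y down, z forward; pixel columns grow to the right and rows downward; lengths in mm; the calibration is good to about 2 mm. A picture is of the moment at which its call begins. There is no depth.
- hand_in(): hands the job in, once; it reports no verdict.
Trained networks look in a picture, given as the dict that the camera call returned (one of the last four; its "shot" number tells which), for a name from the list of things; names that differ only in an ending like _2 or _b are one class to them, and where a whole thing is asked for, a point or a joint stands for the part that bears it (a point fixed in the world has none). Each returns a list of dicts, best first, with "p" (0 to 1); they miss things now and then, are a little off and sometimes report something else, mostly with a low value. They report only what shows in the picture. A call takes as long as a camera call. They do not tell look-alikes from the thing itself.
- silhouettes(picture, query): "region" (420x560 bool, what is visible of it).
- place_of(picture, query): "centre" ([x, y, z] in mm, in world coordinates, good to about 4 mm: a listed point, or the origin of a listed thing).
The state is a dict: "time_s": time; "q": joint angles; "joint_velocities": joint speeds; "tau": joint torques, N m; "tool_pos": TCP position; "tool_rot": TCP orientation; "contact_force": force on the tool from outside, world axes, zero at the start; "moment": the same for the moment, N m; "opening": finger opening in mm.
Only numpy, scipy, OpenCV 4.12 (cv2) and the standard library are available. Lean on these libraries where they do the work, as an engineer would, in place of code of your own. Each camera call takes 0.05 s, during which the arm holds its last target.

TASK

Push the row of four pine blanks along the jig's rail, all together as one touching train, until the first is hard against the end stop; then push the wooden keeper round until it stands square across the channel behind the last blank. Push only: do not lift any blank, do not let the row come apart on the way, and leave everything else on the bench where it is. Finish with the hand clear of everything.

Things in the scene. Friction and masses are not known exactly. Their poses are not given: they have to be found in the camera images.
- jig: Sanding jig fixed to the bench: plywood base 130 (x) x 420 (y) x 18 mm with a channel 47 mm wide, open at the +y end. Origin: on the bench surface, on the channel's centre line, half-way along. y runs along the rail, away from the end stop; x across the channel, away from the robot; z up.
- channel (a point): Middle of the channel floor, at (0, 0, 18) mm in the jig frame. On the channel's +x side (x 23.5 to 45.5 mm) runs an aluminium rail, top at z 34 mm; on its -x side (x -33.5 to -23.5 mm) a wooden batten, top at z 26 mm.
- stop_face (a point): Centre of the end stop's face that meets the row, at (0, -170, 38) mm in the jig frame. The stop is a fixed dark wooden block 47 mm wide, top at z 52 mm. With the row home, the tail blank's rear face is at jig y -10 mm.
- keeper (a joint): Keeper angle, rad. 0: bar parallel to the rail, reaching towards jig +y beside the channel on the robot's side. Negative (it starts at -0.4 to 0): its end swung out towards the robot. It grows as the end swings in over the channel (clockwise from above), to a hard limit at 1.57, square across it. It stays where left; about 1 N at its end turns it.
- keeper_pivot (a point): On the keeper's upright bolt, half-way up the bar, at (-45, 2, 38) mm in the jig frame. The keeper is a plain wooden bar 18 mm wide and 20 mm high, z 28 to 48 mm. Square across, it stands 3 mm behind a row that is fully home; a row not home is in its way.
- keeper_end (a point): Middle of the keeper's free end, 62 mm from the bolt's axis, half-way up the bar (38 mm above the bench).
- blank1_center (a point): Centre (half-way up) of the leading blank, nearest the end stop, a loose pine blank, 40 mm along the rail, 45 mm across, 40 mm high, about 45 g, standing on the channel floor, so its top is 58 mm above the bench. The four start as one touching row, 50 to 130 mm short of the stop.
- blank2_center (a point): Centre (half-way up) of the one second from the stop, a loose pine blank, 40 mm along the rail, 45 mm across, 40 mm high, about 45 g, standing on the channel floor, so its top is 58 mm above the bench. The four start as one touching row, 50 to 130 mm short of the stop.
- blank3_center (a point): Centre (half-way up) of the one third from the stop, a loose pine blank, 40 mm along the rail, 45 mm across, 40 mm high, about 45 g, standing on the channel floor, so its top is 58 mm above the bench. The four start as one touching row, 50 to 130 mm short of the stop.
- blank4_center (a point): Centre (half-way up) of the tail blank of the row, farthest from the stop, a loose pine blank, 40 mm along the rail, 45 mm across, 40 mm high, about 45 g, standing on the channel floor, so its top is 58 mm above the bench. The four start as one touching row, 50 to 130 mm short of the stop.
- glue: Bystander, leave alone: white glue bottle, 56 mm wide, 160 mm tall, standing beyond the rail near the end stop.
- tape: Bystander, leave alone: tape measure, 62 x 34 x 60 mm, beyond the rail.
- offcut: Bystander, leave alone: strip of wood 35 x 120 x 22 mm lying on the robot's side of the jig, towards the stop end.
- sandblock: Bystander, leave alone: cork sanding block 70 x 110 x 34 mm on the bench.
- hammer: Bystander, leave alone: hammer lying on the bench.
- mug: Bystander, leave alone: mug, 80 mm wide, 95 mm tall, on the bench.
- blank1: The blank of blank1_center, taken at the centre of its underside; same axes as the jig.
- blank2: The blank of blank2_center, taken at the centre of its underside; same axes as the jig.
- blank3: The blank of blank3_center, taken at the centre of its underside; same axes as the jig.
- blank4: The blank of blank4_center, taken at the centre of its underside; same axes as the jig.
Mind the look-alikes: they are no part of the job. Leave any blue, turquoise or yellow look-alike of the blank4 alone.

How it is judged (in metres and radians):
On the way, in this order (a step that is already met when the one before it is completed fails the run):
1. all four blanks are home as a closed row against the end stop, before the keeper is swung across (y of blank1_center in the frame of jig below -0.146 m and y of blank2_center in the frame of jig below -0.106 m and y of blank3_center in the frame of jig below -0.066 m and y of blank4_center in the frame of jig below -0.026 m and x of blank1_center in the frame of jig between -0.006 and 0.006 m and z of each of blank1_center, blank2_center, blank3_center, blank4_center in the frame of jig below 0.042 m and angle between each of blank1_center, blank2_center, blank3_center, blank4_center's own z axis and vertical below 0.08 rad and x of blank2_center in the frame of jig between -0.006 and 0.006 m and x of blank3_center in the frame of jig between -0.006 and 0.006 m and x of blank4_center in the frame of jig between -0.006 and 0.006 m and value of joint keeper below 0.9 rad), for 0.2 s.
2. the keeper is square across the channel behind the row (value of joint keeper above 1.45 rad), for 0.2 s.
At the end, for the whole second after the job is handed in: Each blank stands in the channel within 4 mm of its place in a closed row against the end stop, upright, on the floor, at rest; the keeper is within 0.12 rad of square across the channel behind the last blank (y of blank1_center in the frame of jig below -0.146 m and y of blank2_center in the frame of jig below -0.106 m and y of blank3_center in the frame of jig below -0.066 m and y of blank4_center in the frame of jig below -0.026 m and x of blank1_center in the frame of jig between -0.006 and 0.006 m and z of each of blank1_center, blank2_center, blank3_center, blank4_center in the frame of jig below 0.042 m and angle between each of blank1_center, blank2_center, blank3_center, blank4_center's own z axis and vertical below 0.08 rad and x of blank2_center in the frame of jig between -0.006 and 0.006 m and x of blank3_center in the frame of jig between -0.006 and 0.006 m and x of blank4_center in the frame of jig between -0.006 and 0.006 m and value of joint keeper above 1.45 rad and linear speed of each of blank1, blank2, blank3, blank4 below 0.01 m/s); the robot touches nothing.
It fails at once if a blank is lifted off the channel floor (over 8 mm) or tipped (over 0.25 rad) (z of any of blank1_center, blank2_center, blank3_center, blank4_center in the frame of jig above 0.046 m or angle between any of blank1_center, blank2_center, blank3_center, blank4_center's own z axis and vertical above 0.25 rad).
It fails at once if the row comes apart: a gap of more than 10 mm between neighbours (distance between blank1_center and blank2_center above 0.05 m or distance between blank2_center and blank3_center above 0.05 m or distance between blank3_center and blank4_center above 0.05 m).
It fails at once if a bystander is moved more than 15 mm (distance of any of glue, tape, offcut, sandblock, hammer, mug from where it was at the start of the episode above 0.015 m).
It also fails if it takes over 51 s, if anything falls off the work surface, if the arm or the gripper's body presses on something with over 40 N, if the wrist force passes 120 N, or if a joint passes its speed limit or range.

## Working session

There is one attempt and no reset: what is moved stays moved. The work goes in short steps, Python scripts to look and compute and a tool call to move; the robot and the scene stay as the last step left them, time stands still between calls to the robot, and variables do not carry over. Pictures are saved under pics/ and viewed, and the job is handed in when it is done.

Besides the shell and the picture viewer there is one more tool, called as name([rows], argument=value, ...), one row to a line, values as JSON. move_arm: Moves the arm, as the interface text tells. Its arguments: {"type":"object","properties":{"increments":{"type":"array","items":{"type":"object","properties":{"gripper":{"type":"number"},"x":{"type":"number"},"y":{"type":"number"},"z":{"type":"number"},"ax":{"type":"number"},"ay":{"type":"number"},"az":{"type":"number"}}}}},"required":["increments"]}

```bash
mkdir -p pics
cat > h.py <<'E'
from workcell import *
import numpy as np, cv2
def shot(name,fn=None):
    p=camera(name)
    if fn: cv2.imwrite('pics/'+fn,cv2.cvtColor(p['frame'],cv2.COLOR_RGB2BGR))
    return p
def pix(p,X):
    E=np.array(p['extrinsics']);c=np.linalg.inv(E)@np.append(X,1)
    s=c[:2]/c[2];s=s*(1+p['k1']*(s@s));return s[0]*p['fx']+p['cx'],s[1]*p['fy']+p['cy']
def toplane(p,u,v,z):
    d=np.array([(u-p['cx'])/p['fx'],(v-p['cy'])/p['fy']]);s=d.copy()
    for _ in range(20): s=d/(1+p['k1']*(s@s))
    E=np.array(p['extrinsics']);r=E[:3,:3]@np.array([s[0],s[1],1]);o=E[:3,3]
    return o+r*(z-o[2])/r[2]
E
python3 - <<'E'
from h import *
o=get_obs();print(o['time_s'],o['tool_pos'],o['tool_rot'],o['contact_force'])
for n in('top','scene'):
    p=shot(n,n+'0.png')
    print(n,p['k1'],np.array(p['extrinsics']).round(2).tolist())
    for q in['jig','channel','stop_face','keeper_pivot','keeper_end','blank1_center','blank2_center','blank3_center','blank4_center','offcut','glue','tape','sandblock','hammer','mug']:
        print(q,[(np.round(r['centre']).tolist(),round(r['p'],2)) for r in place_of(p,q)][:5])
E
```

```text
0.0 [140.45036801 608.75385653 214.06564875] [ 0.70247484  0.07962874  0.70265408 -0.08040895] [ 0.46014364  0.34248906 -0.30425588]
top -0.12377307988708104 [[0.01, -1.0, 0.07, 505.04], [-1.0, -0.01, 0.01, -25.08], [-0.01, -0.07, -1.0, 1249.54], [0.0, 0.0, 0.0, 1.0]]
jig [([606.0, -4.0, 20.0], 0.63), ([605.0, -3.0, -2.0], 0.61), ([577.0, -431.0, -2.0], 0.37)]
channel []
stop_face [([567.0, -170.0, 39.0], 0.71), ([613.0, 41.0, 34.0], 0.49)]
keeper_pivot [([559.0, 9.0, 37.0], 0.61)]
keeper_end []
blank1_center [([592.0, -78.0, 37.0], 0.77), ([612.0, 36.0, 33.0], 0.75)]
blank2_center [([596.0, -42.0, 41.0], 0.81)]
blank3_center [([607.0, -4.0, 38.0], 0.65), ([442.0, 394.0, -0.0], 0.35)]
blank4_center [([448.0, 281.0, 18.0], 0.76), ([615.0, 37.0, 36.0], 0.64), ([426.0, 21.0, 20.0], 0.64), ([412.0, 148.0, 25.0], 0.62)]
offcut [([437.0, -126.0, 2.0], 0.7)]
glue [([683.0, -160.0, -1.0], 0.82)]
tape [([712.0, 3.0, -1.0], 0.8)]
sandblock [([631.0, 370.0, -3.0], 0.8)]
hammer [([574.0, -430.0, -1.0], 0.9)]
mug [([443.0, 394.0, -3.0], 0.9)]
scene -0.06354710187252846 [[0.46, 0.61, -0.65, 1449.0
[... 237 characters left out ...]
.0, 19.0], 0.17)]
keeper_pivot [([559.0, 14.0, 33.0], 0.41)]
keeper_end [([606.0, 1.0, -1.0], 0.57), ([572.0, 72.0, 35.0], 0.49)]
blank1_center [([588.0, -77.0, 39.0], 0.57)]
blank2_center [([595.0, -43.0, 38.0], 0.54)]
blank3_center [([606.0, -4.0, 35.0], 0.79)]
blank4_center [([419.0, 25.0, 19.0], 0.54), ([410.0, 148.0, 16.0], 0.49), ([453.0, 278.0, 19.0], 0.48), ([616.0, 36.0, 36.0], 0.46)]
offcut [([442.0, -124.0, 4.0], 0.92)]
glue [([681.0, -157.0, -2.0], 0.65)]
tape [([708.0, 2.0, 1.0], 0.71)]
sandblock [([633.0, 368.0, 2.0], 0.78)]
hammer [([575.0, -432.0, -5.0], 0.75)]
mug [([610.0, -5.0, 35.0], 0.71), ([610.0, 0.0, 0.0], 0.63), ([446.0, 397.0, 2.0], 0.57), ([708.0, 2.0, 6.0], 0.18)]
```

View pics/top0.png

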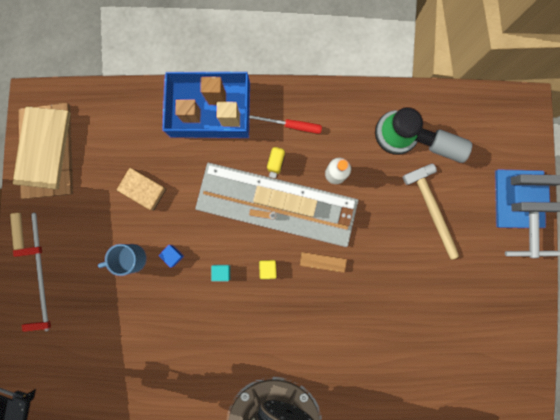

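View pics/scene0.png

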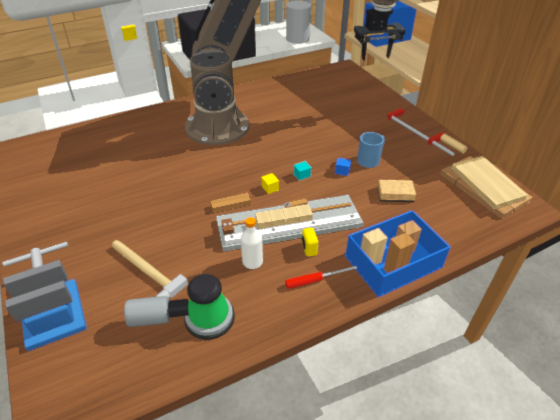

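Run:
```python
import cv2
a=cv2.imread('pics/top0.png')[200:360,170:400]
cv2.imwrite('pics/top0c.png',cv2.resize(a,None,fx=3.4,fy=3.4,interpolation=cv2.INTER_CUBIC))
```

```text
(no output)
```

View pics/top0c.png

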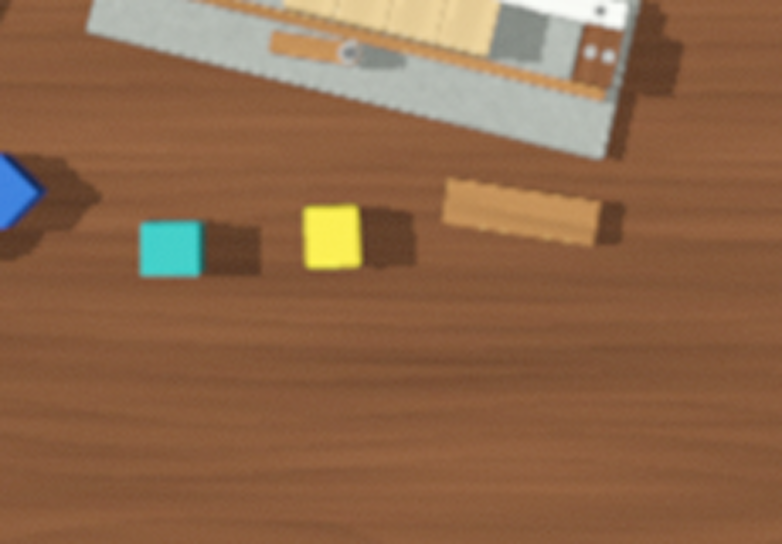

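```bash
cat > fit.py <<'E'
from h import *
import sys
def J(pose,P):
    x,y,a=pose;c,s=np.cos(a),np.sin(a);P=np.asarray(P,float)
    return np.array([x+c*P[0]-s*P[1],y+s*P[0]+c*P[1],P[2]])
def overlay(p,pose,fn,box,segs,k):
    x0,y0,x1,y1=box
    im=cv2.resize(cv2.cvtColor(p['frame'],cv2.COLOR_RGB2BGR)[y0:y1,x0:x1],None,fx=k,fy=k,interpolation=cv2.INTER_CUBIC)
    for poly,col in segs:
        q=np.array([pix(p,J(pose,P)) for P in poly]);q=((q-[x0,y0]+.5)*k-.5)
        cv2.polylines(im,[np.round(q*8).astype(int)],False,col,1,cv2.LINE_AA,3)
    cv2.imwrite('pics/'+fn,im)
def segs(t0,key):
    S=[([(-65,-210,18),(65,-210,18),(65,210,18),(-65,210,18),(-65,-210,18)],(0,0,255)),
       ([(23.5,-210,34),(45.5,-210,34),(45.5,210,34),(23.5,210,34)],(255,0,0)),
       ([(-23.5,-170,52),(23.5,-170,52)],(0,255,0))]
    for i in range(5): S.append(([(-22.5,t0-40*i,58),(22.5,t0-40*i,58)],(255,0,255)))
    d=np.array([np.sin(key),np.cos(key)]);n=np.array([d[1],-d[0]])*9;o=np.array([-45,2])
    S.append(([tuple(o+n)+(48,),tuple(o+62*d+n)+(48,),tuple(o+62*d-n)+(48,),tuple(o-n)+(48,)],(0,255,255)))
    return S
E
python3 - <<'E'
from fit import *
from scipy.optimize import least_squares
p=shot('top');q=shot('scene')
# base outline fit: silhouettes of jig from both
import pickle;pickle.dump((p,q),open('pq.pkl','wb'))
D=[((0,0,0),(606,-3)),((0,-170,0),(567,-169)),((-45,2,0),(559,11))]
r=least_squares(lambda v:np.concatenate([(J(v,a)[:2]-b) for a,b in D]),[606,-3,-.24]).x
print(r)
pr=r
b=[J(pr,(0,0,0))]
for n,P in(('b1',(590,-77)),('b2',(595.5,-42)),('b3',(606.5,-4)),('b4',(615.5,36.5))):
    d=np.array(P)-pr[:2];c,s=np.cos(pr[2]),np.sin(pr[2]);print(n,c*d[0]+s*d[1],-s*d[0]+c*d[1])
overlay(p,pr,'ov_top.png',(185,150,370,255),segs(62,-.1),4.3)
overlay(q,pr,'ov_sc.png',(205,185,375,255),segs(62,-.1),4.6)
E
```

```text
[ 6.04269134e+02 -2.32990937e+00 -2.21489189e-01]
b1 2.4831666262788943 -75.98068505594735
b2 0.15991556314228283 -40.62743195955416
b3 2.5432590737367815 -1.1392099976766294
b4 2.4262531295191856 40.34857506743643
```

View pics/ov_top.png

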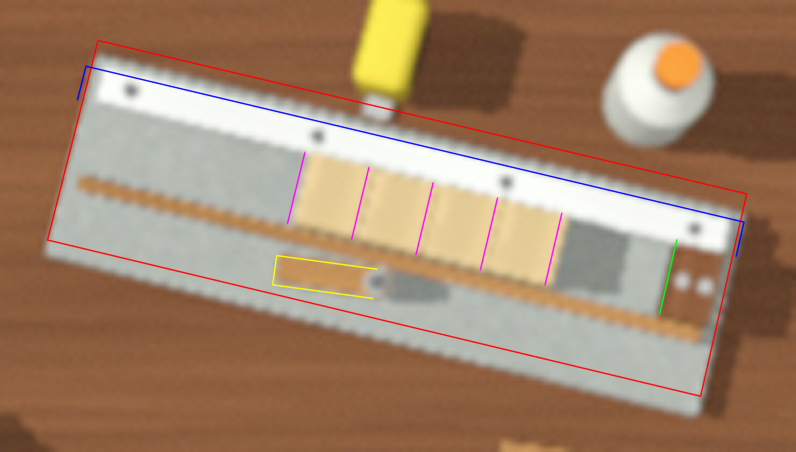

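View pics/ov_sc.png

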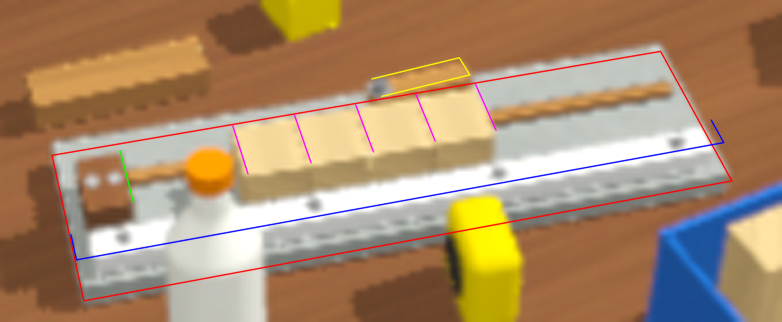

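```bash
cat > rail.py <<'E'
from fit import *
import pickle
p,q=pickle.load(open('pq.pkl','rb'))
f=p['frame'].astype(int)
m=(f.min(2)>195).astype(np.uint8); m[:, :185]=0;m[:,370:]=0;m[:150]=0;m[260:]=0
n,l,s,c=cv2.connectedComponentsWithStats(m);i=1+np.argmax(s[1:,4]);print(s[i])
v,u=np.where(l==i)
P=np.array([toplane(p,a,b,34)[:2] for a,b in zip(u,v)])
R=cv2.minAreaRect(P.astype(np.float32));print('rail',R, P.mean(0))
hsv=cv2.cvtColor(p['frame'],cv2.COLOR_RGB2HSV)
b=((f[...,0]>190)&(f[...,2]<185)&(f[...,0]-f[...,2]>40)).astype(np.uint8);b[:, :250]=0;b[:,330:]=0;b[:180]=0;b[225:]=0
n,l,s,c=cv2.connectedComponentsWithStats(b);i=1+np.argmax(s[1:,4]);print(s[i])
v,u=np.where(l==i)
P=np.array([toplane(p,a,b,58)[:2] for a,b in zip(u,v)])
print('blanks',cv2.minAreaRect(P.astype(np.float32)),P.mean(0))
E
python3 rail.py
```

```text
[ 207  165  148   43 1286]
rail ((638.904541015625, -10.7322998046875), (401.4454345703125, 24.37022590637207), 76.84303283691406) [639.78283643  -9.12724198]
[ 253  186   64   30 1048]
blanks ((599.474609375, -23.53679656982422), (160.9193572998047, 44.305965423583984), 76.68130493164062) [599.61846348 -23.44576289]
```

Run:
```python
from fit import *
import pickle
p,q=pickle.load(open('pq.pkl','rb'))
pr=(605.5,-3,-.2315)
S=segs(58.5,-.1)[1:]
o=-83;S.append(([(o,-210,18),(48,-210,18),(48,210,18),(o,210,18),(o,-210,18)],(0,0,255)))
overlay(p,pr,'ov_top2.png',(185,150,370,255),S,4.3)
overlay(q,pr,'ov_sc2.png',(205,185,375,255),S,4.6)
```

```text
(no output)
```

View pics/ov_top2.png

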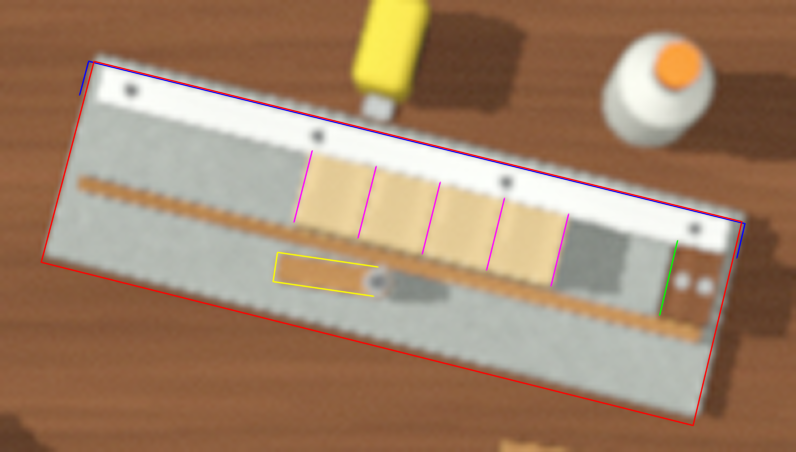

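View pics/ov_sc2.png

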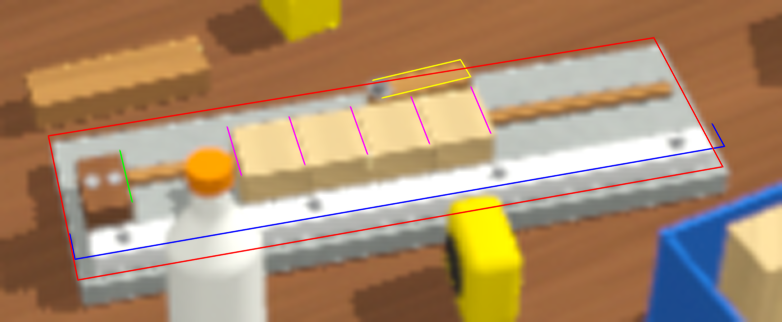

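```bash
cat > nav.py <<'E'
from fit import *
from scipy.spatial.transform import Rotation as Ro
POSE=(604.5,-2.5,-.2315)
def tool(): 
    o=get_obs();w,x,y,z=o['tool_rot'];return np.array(o['tool_pos']),Ro.from_quat([x,y,z,w]),o
def injig(P):
    x,y,a=POSE;d=np.array(P[:2])-[x,y];c,s=np.cos(a),np.sin(a);return np.array([c*d[0]+s*d[1],-s*d[0]+c*d[1]])
def to(jp,T=None):
    t,R,o=tool();T=T if T is not None else t
    W=J(POSE,jp);return (R.inv().apply(W-T)/40).round(3),W
E
python3 - <<'E'
from nav import *
t,R,o=tool();print(t,R.as_matrix().round(3).tolist(),injig(t),o['q'],o['opening'])
c,s=np.cos(POSE[2]),np.sin(POSE[2])
for yv in([c,s],[-c,-s],[-s,c],[s,-c]):
    x=np.array([0,0,-1]);y=np.array([yv[0],yv[1],0]);z=np.cross(x,y);G=Ro.from_matrix(np.array([x,y,z]).T)
    print(yv,np.degrees((R.inv()*G).as_rotvec()).round(2))
print(to((0,85,90)),to((0,85,26)))
E
```

```text
[140.49415987 609.00228361 214.66687284] [[0.0, 0.225, 0.974], [0.0, 0.974, -0.225], [-1.0, 0.0, 0.0]] [-591.92942898  488.72897769] [ 1.23844482e+00  4.90875994e-01  1.55892607e+00 -3.64762465e-05
  1.09171928e+00 -1.05599500e-01] 95.05025470794826
[np.float64(0.9733233334738204), np.float64(-0.2294377661053433)] [90.27 -0.   -0.  ]
[np.float64(-0.9733233334738204), np.float64(0.2294377661053433)] [-89.73   0.    -0.  ]
[np.float64(0.2294377661053433), np.float64(0.9733233334738204)] [ 0.27  0.   -0.  ]
[np.float64(-0.2294377661053433), np.float64(-0.9733233334738204)] [-1.7973e+02  1.0000e-02  0.0000e+00]
(array([  3.117, -10.164,  14.75 ]), array([624.00221012,  80.23248335,  90.        ])) (array([  4.717, -10.164,  14.75 ]), array([624.00221012,  80.23248335,  26.        ]))
```

move_arm([
  {"gripper": 1, "y": -0.55, "z": 0.8},
  {"gripper": 1, "y": -0.55, "z": 0.8},
  {"gripper": 1, "y": -0.55, "z": 0.8},
  {"gripper": 1, "y": -0.55, "z": 0.8},
  {"gripper": 1, "y": -0.55, "z": 0.8},
  {"gripper": 1, "y": -0.55, "z": 0.8},
  {"gripper": 1, "y": -0.55, "z": 0.8},
  {"gripper": 1, "y": -0.55, "z": 0.8},
])

```text
validation failed for argument at $.in...
```

move_arm([
  {"gripper": 1, "y": -0.55, "z": 0.8},
  {"gripper": 1, "y": -0.55, "z": 0.8},
  {"gripper": 1, "y": -0.55, "z": 0.8},
  {"gripper": 1, "y": -0.55, "z": 0.8},
  {"gripper": 1, "y": -0.55, "z": 0.8},
  {"gripper": 1, "y": -0.55, "z": 0.8},
  {"gripper": 1, "y": -0.55, "z": 0.8},
  {"gripper": 1, "y": -0.55, "z": 0.8},
])

```text
validation failed for argument at $.in...
```

Run:
```python
from nav import *
t,R,o=tool();print(t,R.as_matrix().round(3).tolist(),injig(t),o['time_s'],o['opening'])
print(to((0,92,90)))
```

```text
[140.49415987 609.00228361 214.66687284] [[0.0, 0.225, 0.974], [0.0, 0.974, -0.225], [-1.0, 0.0, 0.0]] [-591.92942898  488.72897769] 1.7 95.05025470794826
(array([ 3.117, -9.989, 14.751]), array([625.60827448,  87.04574668,  90.        ]))
```

move_arm([
  {"gripper": 1.0, "x": 0.0, "y": -0.55, "z": 0.8, "ax": 0.0, "ay": 0.0, "az": 0.0},
])

```text
time_s: 1.78
tool_pos: [164.4, 582.9, 214.3]
tool_rot: [0.702, 0.079, 0.703, -0.078]
contact_force: [1.7, 0.6, 0.3]
opening: 91.9
```

All fields are needed.

move_arm([
  {"gripper": 1, "x": 0, "y": -0.55, "z": 0.8, "ax": 0, "ay": 0, "az": 0},
  {"gripper": 1, "x": 0, "y": -0.55, "z": 0.8, "ax": 0, "ay": 0, "az": 0},
  {"gripper": 1, "x": 0, "y": -0.55, "z": 0.8, "ax": 0, "ay": 0, "az": 0},
  {"gripper": 1, "x": 0, "y": -0.55, "z": 0.8, "ax": 0, "ay": 0, "az": 0},
  {"gripper": 1, "x": 0, "y": -0.55, "z": 0.8, "ax": 0, "ay": 0, "az": 0},
  {"gripper": 1, "x": 0, "y": -0.55, "z": 0.8, "ax": 0, "ay": 0, "az": 0},
  {"gripper": 1, "x": 0, "y": -0.55, "z": 0.8, "ax": 0, "ay": 0, "az": 0},
  {"gripper": 1, "x": 0, "y": -0.55, "z": 0.8, "ax": 0, "ay": 0, "az": 0},
])

```text
time_s: 2.45
tool_pos: [377.6, 349.8, 214.9]
tool_rot: [0.703, 0.08, 0.702, -0.08]
contact_force: [0.9, -0.3, 0.4]
opening: 40.3
```

move_arm([
  {"gripper": 1, "x": 0, "y": -0.55, "z": 0.8, "ax": 0, "ay": 0, "az": 0},
  {"gripper": 1, "x": 0, "y": -0.55, "z": 0.8, "ax": 0, "ay": 0, "az": 0},
  {"gripper": 1, "x": 0, "y": -0.55, "z": 0.8, "ax": 0, "ay": 0, "az": 0},
  {"gripper": 1, "x": 0, "y": -0.55, "z": 0.8, "ax": 0, "ay": 0, "az": 0},
  {"gripper": 1, "x": 0, "y": -0.55, "z": 0.8, "ax": 0, "ay": 0, "az": 0},
  {"gripper": 1, "x": 0, "y": -0.55, "z": 0.8, "ax": 0, "ay": 0, "az": 0},
  {"gripper": 1, "x": 0, "y": -0.55, "z": 0.8, "ax": 0, "ay": 0, "az": 0},
  {"gripper": 1, "x": 0, "y": -0.55, "z": 0.8, "ax": 0, "ay": 0, "az": 0},
])

```text
time_s: 3.12
tool_pos: [587.6, 120.5, 214.8]
tool_rot: [0.703, 0.08, 0.702, -0.08]
contact_force: [0.8, 1.1, 0.3]
opening: 0.7
```

Run:
```python
from nav import *
t,R,o=tool();print(t,R.as_matrix().round(3).tolist(),injig(t),o['time_s'],o['opening'])
print(to((0,92,90)))
```

```text
[587.60354354 120.50311621 214.76960515] [[0.0, 0.225, 0.974], [0.0, 0.974, -0.225], [-1.0, 0.0, 0.0]] [-44.66727553 115.84511787] 3.1167 0.6799616219813054
(array([ 3.119, -0.602,  1.113]), array([625.60827448,  87.04574668,  90.        ]))
```

move_arm([
  {"gripper": 1, "x": 0.5, "y": -0.3, "z": 0.55, "ax": 0, "ay": 0, "az": 0},
  {"gripper": 1, "x": 0.5, "y": -0.3, "z": 0.55, "ax": 0, "ay": 0, "az": 0},
  {"gripper": 1, "x": 0.8, "y": 0, "z": 0, "ax": 0, "ay": 0, "az": 0},
  {"gripper": 1, "x": 0.8, "y": 0, "z": 0, "ax": 0, "ay": 0, "az": 0},
  {"gripper": 1, "x": 0.4, "y": 0, "z": 0, "ax": 0, "ay": 0, "az": 0},
])

```text
time_s: 3.53
tool_pos: [622.8, 88.3, 91.0]
tool_rot: [0.701, 0.08, 0.704, -0.081]
contact_force: [0.1, 0.2, 0.2]
opening: 0.5
```

Run:
```python
from nav import *
t,R,o=tool();print(t,injig(t),o['time_s'],o['opening'])
for n,b in(('top',(185,150,370,255)),('scene',(205,125,375,255))):
    p=shot(n);overlay(p,POSE,n+'1.png',b,[],4.3)
```

```text
[622.80839513  88.34564002  90.99819286] [-3.02343253 92.62281846] 3.5333 0.47194924218094536
```

View pics/scene1.png

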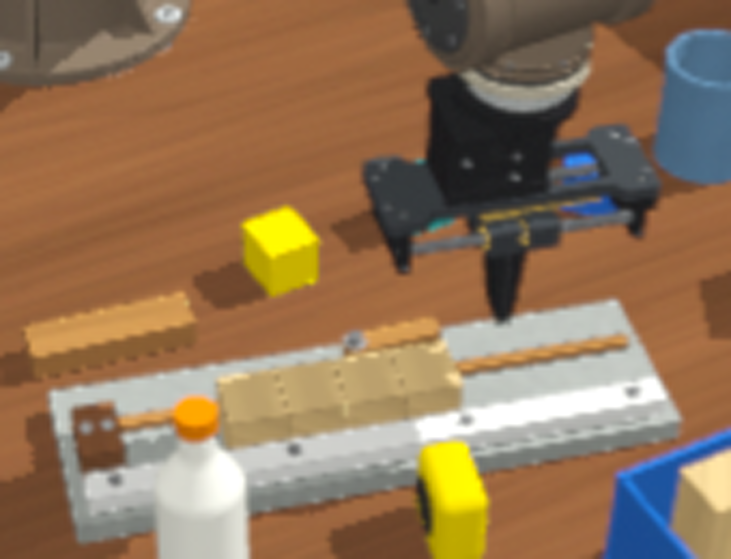

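View pics/top1.png

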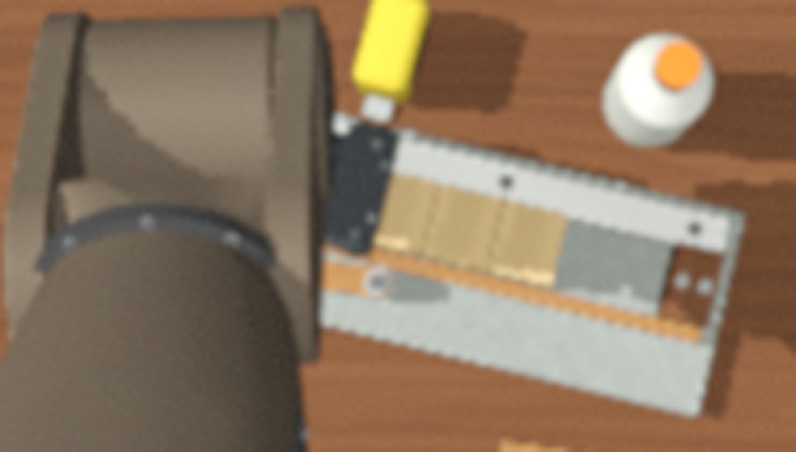

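move_arm([
  {"gripper": 1, "x": 0.6, "y": 0, "z": 0.07, "ax": 0, "ay": 0, "az": 0},
  {"gripper": 1, "x": 0.6, "y": 0, "z": 0, "ax": 0, "ay": 0, "az": 0},
  {"gripper": 1, "x": 0.37, "y": 0, "z": 0, "ax": 0, "ay": 0, "az": 0},
  {"gripper": 1, "x": 0, "y": 0, "z": 0, "ax": 0, "ay": 0, "az": 0},
])

```text
time_s: 3.97
tool_pos: [626.1, 88.5, 30.5]
tool_rot: [0.702, 0.08, 0.703, -0.08]
contact_force: [-1.5, 0.2, -0.2]
opening: 0.7
```

Run:
```python
from nav import *
t,R,o=tool();print(t,injig(t),o['time_s'],o['contact_force'])
for n,b in(('scene',(205,125,375,255)),):
    p=shot(n);overlay(p,POSE,n+'2.png',b,[([(0,t0,28),(0,t0,60)],(0,255,0)) for t0 in [injig(t)[1]]],4.3)
```

```text
[626.07354814  88.45671892  30.53454284] [ 0.12913138 93.48008356] 3.9667 [-1.52050404  0.15295375 -0.23633654]
```

View pics/scene2.png

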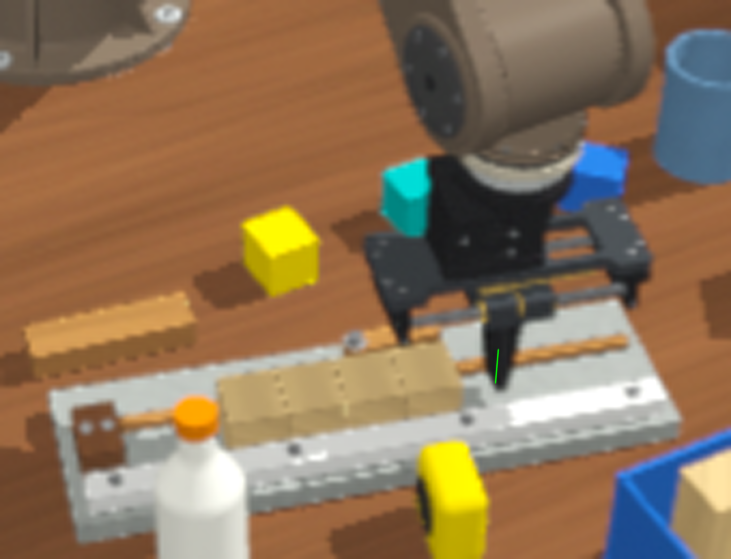

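move_arm([
  {"gripper": 1, "x": 0.03, "y": -0.2, "z": 0, "ax": 0, "ay": 0, "az": 0},
  {"gripper": 1, "x": 0, "y": -0.1, "z": 0, "ax": 0, "ay": 0, "az": 0},
  {"gripper": 1, "x": 0, "y": -0.1, "z": 0, "ax": 0, "ay": 0, "az": 0},
  {"gripper": 1, "x": 0, "y": -0.05, "z": 0, "ax": 0, "ay": 0, "az": 0},
  {"gripper": 1, "x": 0, "y": -0.05, "z": 0, "ax": 0, "ay": 0, "az": 0},
  {"gripper": 1, "x": 0, "y": -0.05, "z": 0, "ax": 0, "ay": 0, "az": 0},
  {"gripper": 1, "x": 0, "y": -0.05, "z": 0, "ax": 0, "ay": 0, "az": 0},
])

```text
time_s: 4.6
tool_pos: [621.4, 64.8, 30.9]
tool_rot: [0.703, 0.08, 0.702, -0.08]
contact_force: [0.1, 0.5, 0.3]
opening: 0.2
```

move_arm([
  {"gripper": 1, "x": 0, "y": -0.06, "z": 0, "ax": 0, "ay": 0, "az": 0},
  {"gripper": 1, "x": 0, "y": -0.08, "z": 0, "ax": 0, "ay": 0, "az": 0},
  {"gripper": 1, "x": 0, "y": -0.08, "z": 0, "ax": 0, "ay": 0, "az": 0},
  {"gripper": 1, "x": 0, "y": -0.08, "z": 0, "ax": 0, "ay": 0, "az": 0},
  {"gripper": 1, "x": 0, "y": -0.08, "z": 0, "ax": 0, "ay": 0, "az": 0},
  {"gripper": 1, "x": 0, "y": -0.08, "z": 0, "ax": 0, "ay": 0, "az": 0},
])

```text
time_s: 5.1
tool_pos: [617.1, 46.8, 30.6]
tool_rot: [0.703, 0.08, 0.703, -0.08]
contact_force: [0.6, 1.9, 1.8]
opening: 0.6
```

Run:
```python
from nav import *
t,R,o=tool();print(t,injig(t),o['time_s'],o['contact_force'])
for n,b in(('scene',(205,125,375,255)),):
    p=shot(n);overlay(p,POSE,n+'3.png',b,[([(0,t0,28),(0,t0,60)],(0,255,0)) for t0 in [injig(t)[1]]],4.3)
```

```text
[617.10989674  46.77181989  30.61425141] [ 0.96869045 50.85059852] 5.1 [0.6243515  1.8921778  1.84063884]
```

View pics/scene3.png

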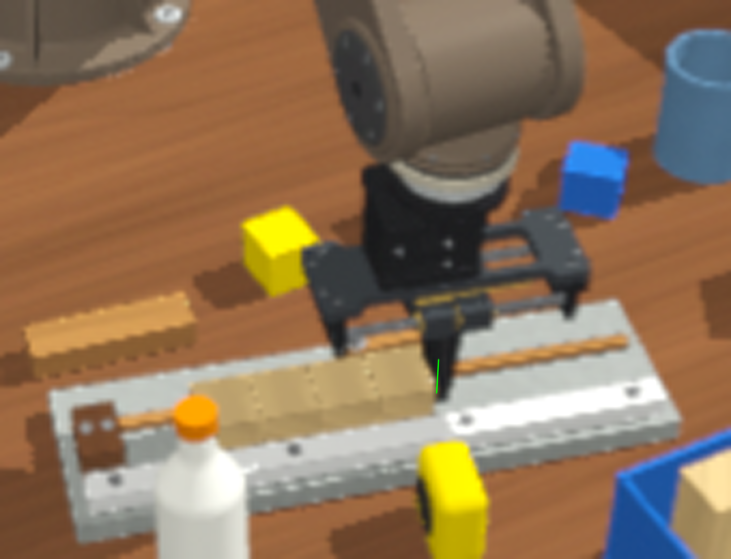

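move_arm([
  {"gripper": 1, "x": 0, "y": -0.08, "z": -0.01, "ax": 0, "ay": 0, "az": 0},
  {"gripper": 1, "x": 0, "y": -0.08, "z": -0.01, "ax": 0, "ay": 0, "az": 0},
  {"gripper": 1, "x": 0, "y": -0.08, "z": 0, "ax": 0, "ay": 0, "az": 0},
  {"gripper": 1, "x": 0, "y": -0.08, "z": 0, "ax": 0, "ay": 0, "az": 0},
  {"gripper": 1, "x": 0, "y": -0.08, "z": 0, "ax": 0, "ay": 0, "az": 0},
  {"gripper": 1, "x": 0, "y": -0.08, "z": 0, "ax": 0, "ay": 0, "az": 0},
  {"gripper": 1, "x": 0, "y": -0.08, "z": 0, "ax": 0, "ay": 0, "az": 0},
  {"gripper": 1, "x": 0, "y": -0.08, "z": 0, "ax": 0, "ay": 0, "az": 0},
])

```text
time_s: 5.82
tool_pos: [610.5, 22.0, 30.6]
tool_rot: [0.703, 0.08, 0.703, -0.08]
contact_force: [-1.1, 1.2, 0.3]
opening: 0.2
```

move_arm([
  {"gripper": 1, "x": 0, "y": -0.08, "z": 0, "ax": 0, "ay": 0, "az": 0},
  {"gripper": 1, "x": 0, "y": -0.08, "z": 0, "ax": 0, "ay": 0, "az": 0},
  {"gripper": 1, "x": 0, "y": -0.08, "z": 0, "ax": 0, "ay": 0, "az": 0},
  {"gripper": 1, "x": 0, "y": -0.08, "z": 0, "ax": 0, "ay": 0, "az": 0},
  {"gripper": 1, "x": 0, "y": -0.06, "z": 0, "ax": 0, "ay": 0, "az": 0},
  {"gripper": 1, "x": 0, "y": -0.04, "z": 0, "ax": 0, "ay": 0, "az": 0},
])

```text
time_s: 6.32
tool_pos: [606.8, 5.6, 30.6]
tool_rot: [0.703, 0.08, 0.703, -0.08]
contact_force: [0.9, 1.7, -0.1]
opening: 0.7
```

Run:
```python
from nav import *
t,R,o=tool();print(t,injig(t),o['time_s'],o['contact_force'])
for n,b in(('scene',(205,125,375,255)),):
    p=shot(n);overlay(p,POSE,n+'4.png',b,[([(0,t0,28),(0,t0,60)],(0,255,0)) for t0 in [injig(t)[1]]],4.3)
```

```text
[606.77255834   5.57415951  30.59780743] [0.35941694 8.38017856] 6.3167 [ 0.88301158  1.65002281 -0.10072526]
```

View pics/scene4.png

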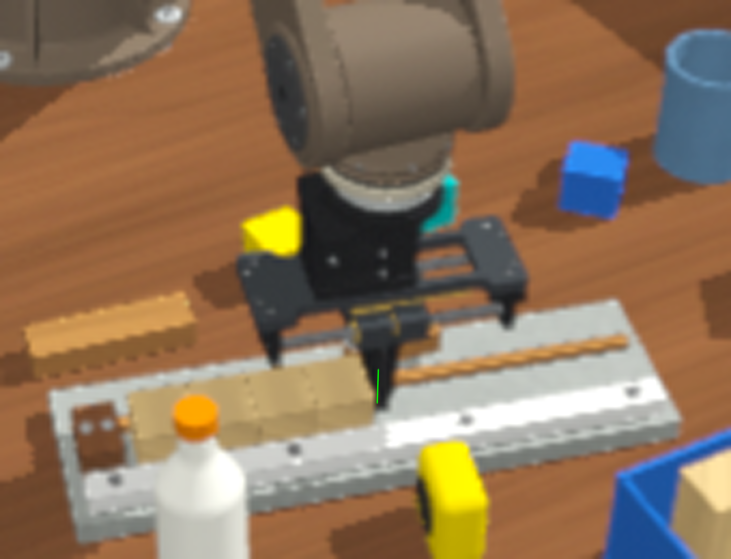

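Slow, small steps to find the stop by force.

move_arm([
  {"gripper": 1, "x": 0, "y": -0.04, "z": 0, "ax": 0, "ay": 0, "az": 0},
  {"gripper": 1, "x": 0, "y": -0.04, "z": 0, "ax": 0, "ay": 0, "az": 0},
  {"gripper": 1, "x": 0, "y": -0.04, "z": 0, "ax": 0, "ay": 0, "az": 0},
])

```text
time_s: 6.62
tool_pos: [605.8, 1.2, 30.6]
tool_rot: [0.703, 0.08, 0.703, -0.08]
contact_force: [0.1, 1.4, -0.2]
opening: 0.7
```

move_arm([
  {"gripper": 1, "x": 0, "y": -0.03, "z": 0, "ax": 0, "ay": 0, "az": 0},
])

```text
time_s: 6.7
tool_pos: [605.5, -0.0, 30.6]
tool_rot: [0.703, 0.08, 0.703, -0.08]
contact_force: [-0.6, 1.1, 0.0]
opening: 0.4
```

move_arm([
  {"gripper": 1, "x": 0, "y": -0.03, "z": 0, "ax": 0, "ay": 0, "az": 0},
])

```text
time_s: 6.78
tool_pos: [605.2, -1.2, 30.6]
tool_rot: [0.703, 0.08, 0.703, -0.08]
contact_force: [0.3, 1.2, -0.7]
opening: 0.5
```

move_arm([
  {"gripper": 1, "x": 0, "y": -0.03, "z": 0, "ax": 0, "ay": 0, "az": 0},
])

```text
time_s: 6.87
tool_pos: [605.0, -2.4, 30.6]
tool_rot: [0.703, 0.08, 0.703, -0.08]
contact_force: [0.5, 0.3, -0.4]
opening: 0.5
```

move_arm([
  {"gripper": 1, "x": 0, "y": -0.03, "z": 0, "ax": 0, "ay": 0, "az": 0},
])

```text
time_s: 6.95
tool_pos: [605.0, -3.0, 30.7]
tool_rot: [0.703, 0.08, 0.702, -0.08]
contact_force: [4.4, 12.6, 1.0]
opening: 0.7
```

Run:
```python
from nav import *
t,R,o=tool();print(t,injig(t),o['time_s'],o['contact_force'])
p=shot('scene');overlay(p,POSE,'scene5.png',(205,125,375,255),[],4.3)
p=shot('top');overlay(p,POSE,'top5.png',(250,170,370,250),[],6.5)
```

```text
[605.03297823  -2.98765746  30.74504985] [ 0.63064718 -0.35236305] 6.95 [ 4.39931049 12.64643106  1.03137089]
```

View pics/top5.png

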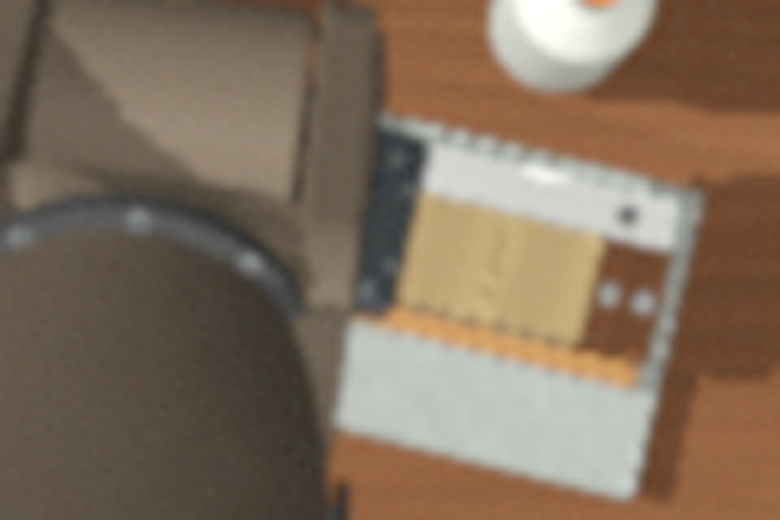

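move_arm([
  {"gripper": 1, "x": 0, "y": -0.02, "z": 0, "ax": 0, "ay": 0, "az": 0},
  {"gripper": 1, "x": 0, "y": 0, "z": 0, "ax": 0, "ay": 0, "az": 0},
  {"gripper": 1, "x": 0, "y": 0, "z": 0, "ax": 0, "ay": 0, "az": 0},
  {"gripper": 1, "x": 0, "y": 0, "z": 0, "ax": 0, "ay": 0, "az": 0},
])

```text
time_s: 7.38
tool_pos: [605.3, -3.0, 30.9]
tool_rot: [0.703, 0.081, 0.702, -0.08]
contact_force: [3.5, 10.0, 1.0]
opening: 0.4
```

move_arm([
  {"gripper": 1, "x": 0, "y": 0.05, "z": 0, "ax": 0, "ay": 0, "az": 0},
  {"gripper": 1, "x": 0, "y": 0.1, "z": 0, "ax": 0, "ay": 0, "az": 0},
  {"gripper": 1, "x": 0, "y": 0.4, "z": 0, "ax": 0, "ay": 0, "az": 0},
  {"gripper": 1, "x": 0, "y": 0.5, "z": 0, "ax": 0, "ay": 0, "az": 0},
  {"gripper": 1, "x": -0.8, "y": 0, "z": 0, "ax": 0, "ay": 0, "az": 0},
  {"gripper": 1, "x": -0.8, "y": 0, "z": 0, "ax": 0, "ay": 0, "az": 0},
  {"gripper": 1, "x": 0, "y": 0.8, "z": 0, "ax": 0, "ay": 0, "az": 0},
  {"gripper": 1, "x": 0, "y": 0, "z": 0, "ax": 0, "ay": 0, "az": 0},
])

```text
time_s: 8.05
tool_pos: [622.6, 70.8, 96.6]
tool_rot: [0.704, 0.08, 0.701, -0.079]
contact_force: [0.2, -0.4, -0.1]
opening: 0.6
```

Run:
```python
from nav import *
t,R,o=tool();print(t,injig(t),o['time_s'],o['contact_force'])
p=shot('scene');overlay(p,POSE,'scene6.png',(205,125,375,255),[],4.3)
for q in('keeper_end','keeper_pivot','blank4_center','blank1_center'):
  print(q,[(r['p'],injig(r['centre']),r['centre'][2]) for r in place_of(p,q)])
p=shot('top');overlay(p,POSE,'top6.png',(230,170,370,250),segs(-10,-.1)[2:],5.7)
```

```text
[622.57056459  70.81824248  96.61799683] [ 0.76652839 75.50842615] 8.05 [ 0.23992214 -0.41889934 -0.10030268]
keeper_end [(0.7, array([-47.50668913,  65.54879471]), 35.2), (0.49, array([  3.63639288, -28.93763375]), 36.0)]
keeper_pivot [(0.58, array([-43.66204907,   3.47497782]), 35.6)]
blank4_center [(0.56, array([-183.60316237,  -15.23183398]), 23.4), (0.46, array([  2.40925827, -24.6035663 ]), 35.5), (0.42, array([-209.6925685 ,  241.01816678]), 20.0)]
blank1_center [(0.56, array([   2.35085231, -147.70079043]), 37.5)]
```

View pics/scene6.png

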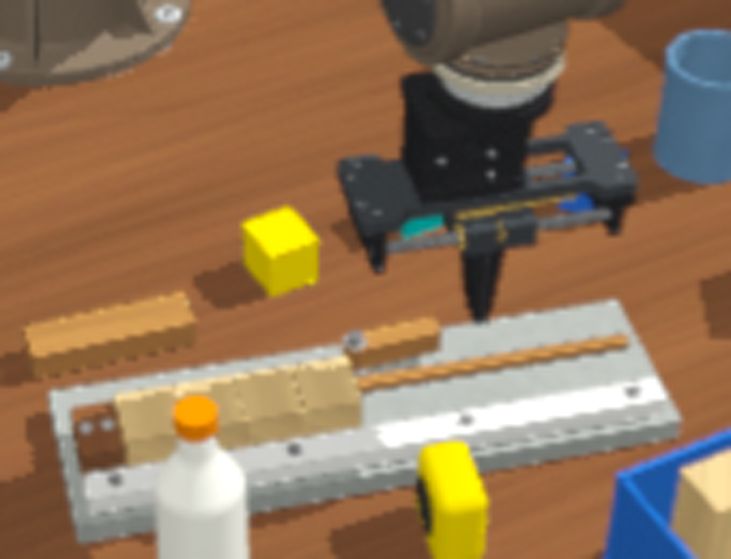

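View pics/top6.png

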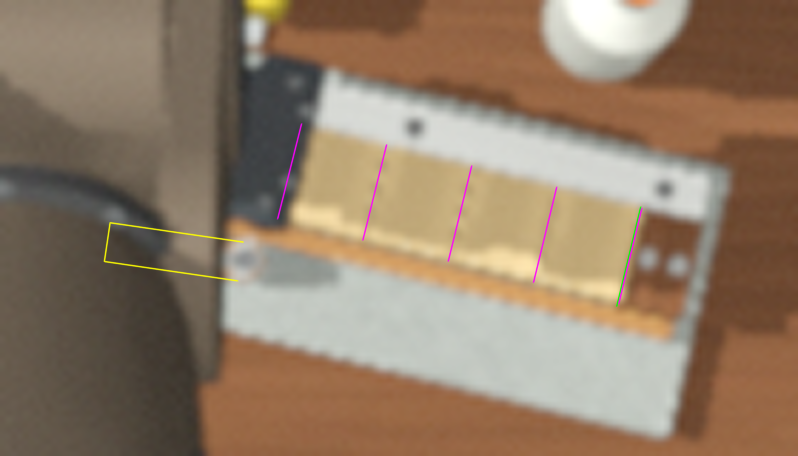

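move_arm([
  {"gripper": 1, "x": 0, "y": -0.16, "z": -0.51, "ax": 0, "ay": 0, "az": 0},
  {"gripper": 1, "x": 0, "y": -0.16, "z": -0.51, "ax": 0, "ay": 0, "az": 0},
  {"gripper": 1, "x": 0, "y": -0.16, "z": -0.51, "ax": 0, "ay": 0, "az": 0},
  {"gripper": 1, "x": 0, "y": -0.16, "z": -0.51, "ax": 0, "ay": 0, "az": 0},
  {"gripper": 1, "x": 0, "y": 0, "z": 0, "ax": 0, "ay": 0, "az": 0},
])

```text
time_s: 8.77
tool_pos: [532.2, 60.7, 94.2]
tool_rot: [0.701, 0.08, 0.704, -0.08]
contact_force: [1.0, -0.8, -0.6]
opening: 0.2
```

Run:
```python
from nav import *
t,R,o=tool();print(t,injig(t),o['time_s'],o['contact_force'])
print(to((-81,50,32)))
p=shot('scene');overlay(p,POSE,'scene7.png',(205,125,375,255),segs(-10,-.1)[-1:],4.3)
```

```text
[532.20855862  60.66712607  94.20782085] [-84.85587101  44.89565089] 8.7667 [ 1.02422857 -0.82700993 -0.61608627]
(array([1.555, 0.128, 0.103]), array([537.13269829,  64.75062573,  32.        ]))
```

View pics/scene7.png

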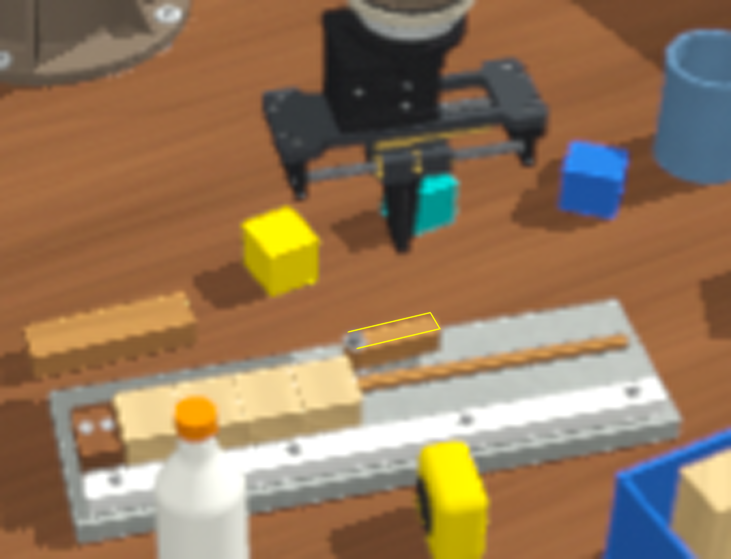

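move_arm([
  {"gripper": 1, "x": 0.6, "y": 0.1, "z": 0.05, "ax": 0, "ay": 0, "az": 0},
  {"gripper": 1, "x": 0.6, "y": 0, "z": 0, "ax": 0, "ay": 0, "az": 0},
  {"gripper": 1, "x": 0.35, "y": 0, "z": 0, "ax": 0, "ay": 0, "az": 0},
  {"gripper": 1, "x": 0, "y": 0, "z": 0, "ax": 0, "ay": 0, "az": 0},
])

```text
time_s: 9.15
tool_pos: [538.3, 64.4, 29.9]
tool_rot: [0.701, 0.08, 0.704, -0.08]
contact_force: [-0.0, -0.5, 1.1]
opening: 0.4
```

Run:
```python
from nav import *
t,R,o=tool();print(t,injig(t),o['time_s'],o['contact_force'])
# path: contact at radius r on trailing face, finger half-width 10 square in jig axes
tj=injig(t)
prev=np.array([tj[0],tj[1]])
for th in np.arange(-.1,1.58,.15).tolist()+[1.57]:
    d=np.array([np.sin(th),np.cos(th)]);m=np.array([np.cos(th),-np.sin(th)])
    off=9+10*(abs(m[0])+abs(m[1]))
    c=np.array([-45,2])+42*d-off*m
    print(round(th,2),c.round(1),'step z,y',((c-prev)/40).round(2));prev=c
p=shot('scene');overlay(p,POSE,'scene8.png',(205,125,375,255),[],4.3)
```

```text
[538.28840595  64.38004908  29.93367769] [-79.79009849  49.90447208] 9.15 [-0.03318882 -0.47129346  1.0592766 ]
-0.1 [-69.   41.8] step z,y [ 0.27 -0.2 ]
0.05 [-62.4  44.9] step z,y [0.17 0.08]
0.2 [-57.   47.3] step z,y [0.13 0.06]
0.35 [-51.1  48.9] step z,y [0.15 0.04]
0.5 [-44.7  49.7] step z,y [0.16 0.02]
0.65 [-37.9  49.4] step z,y [ 0.17 -0.01]
0.8 [-31.   47.9] step z,y [ 0.17 -0.04]
0.95 [-24.2  45.1] step z,y [ 0.17 -0.07]
1.1 [-17.8  41.1] step z,y [ 0.16 -0.1 ]
1.25 [-12.   35.8] step z,y [ 0.14 -0.13]
1.4 [-7.1 29.4] step z,y [ 0.12 -0.16]
1.55 [-3.4 22.1] step z,y [ 0.09 -0.18]
1.57 [-3. 21.] step z,y [ 0.01 -0.03]
```

View pics/scene8.png

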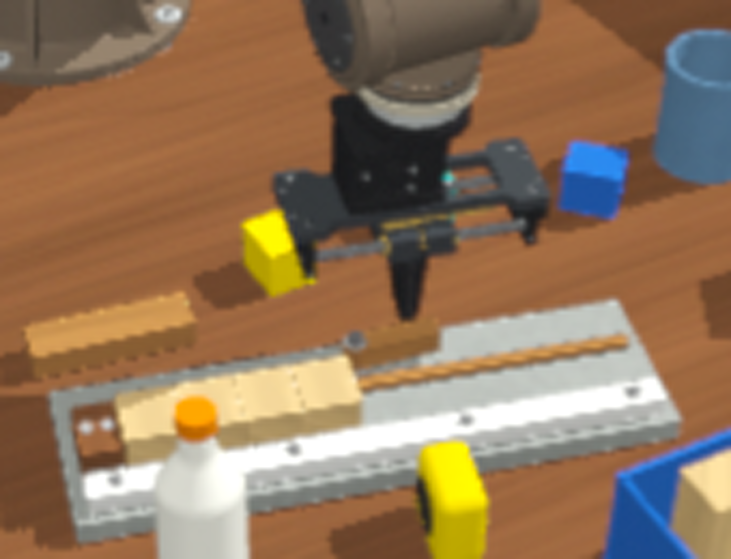

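move_arm([
  {"gripper": 1, "x": -0.05, "y": 0, "z": 0.1, "ax": 0, "ay": 0, "az": 0},
  {"gripper": 1, "x": 0, "y": 0, "z": 0.12, "ax": 0, "ay": 0, "az": 0},
  {"gripper": 1, "x": 0, "y": 0, "z": 0.12, "ax": 0, "ay": 0, "az": 0},
  {"gripper": 1, "x": 0, "y": 0, "z": 0.12, "ax": 0, "ay": 0, "az": 0},
  {"gripper": 1, "x": 0, "y": 0, "z": 0.12, "ax": 0, "ay": 0, "az": 0},
  {"gripper": 1, "x": 0, "y": 0, "z": 0.12, "ax": 0, "ay": 0, "az": 0},
])

```text
time_s: 9.7
tool_pos: [566.6, 58.4, 35.0]
tool_rot: [0.703, 0.08, 0.702, -0.08]
contact_force: [-1.1, 0.4, 1.3]
opening: 0.4
```

Run:
```python
from nav import *
t,R,o=tool();print(t,injig(t),o['time_s'],o['contact_force'])
p=shot('scene');overlay(p,POSE,'scene9.png',(205,125,375,255),[],4.3)
```

```text
[566.60505864  58.35463046  34.96692236] [-50.84638112  50.53670109] 9.7 [-1.05453035  0.39233855  1.32864841]
```

View pics/scene9.png

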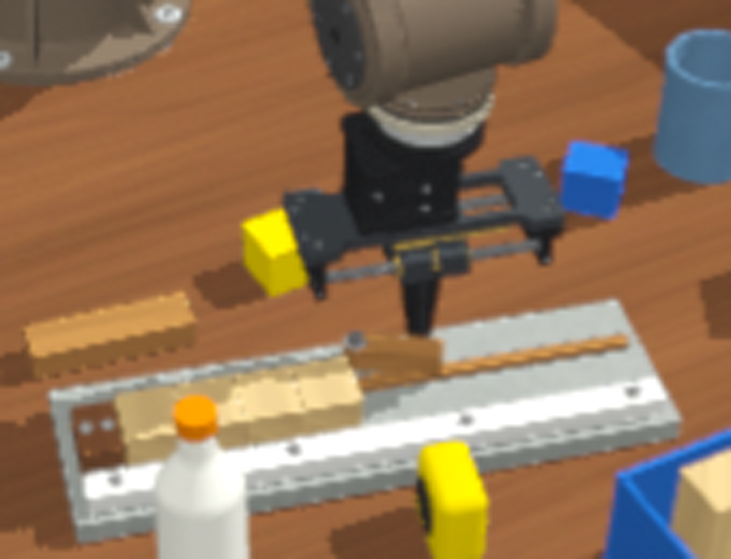

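move_arm([
  {"gripper": 1, "x": 0.05, "y": -0.02, "z": 0.16, "ax": 0, "ay": 0, "az": 0},
  {"gripper": 1, "x": 0, "y": -0.02, "z": 0.16, "ax": 0, "ay": 0, "az": 0},
  {"gripper": 1, "x": 0, "y": -0.04, "z": 0.17, "ax": 0, "ay": 0, "az": 0},
  {"gripper": 1, "x": 0, "y": -0.07, "z": 0.17, "ax": 0, "ay": 0, "az": 0},
  {"gripper": 1, "x": 0, "y": -0.1, "z": 0.16, "ax": 0, "ay": 0, "az": 0},
])

```text
time_s: 10.17
tool_pos: [596.4, 41.0, 32.5]
tool_rot: [0.703, 0.08, 0.703, -0.08]
contact_force: [-1.3, 0.4, 0.0]
opening: 0.3
```

Run:
```python
from nav import *
t,R,o=tool();print(t,injig(t),o['time_s'],o['contact_force'])
p=shot('scene');overlay(p,POSE,'scene10.png',(205,125,375,255),[],4.3)
```

```text
[596.43138381  40.98452904  32.53187198] [-17.83036561  40.47326149] 10.1667 [-1.29327002  0.35351578  0.0474181 ]
```

View pics/scene10.png

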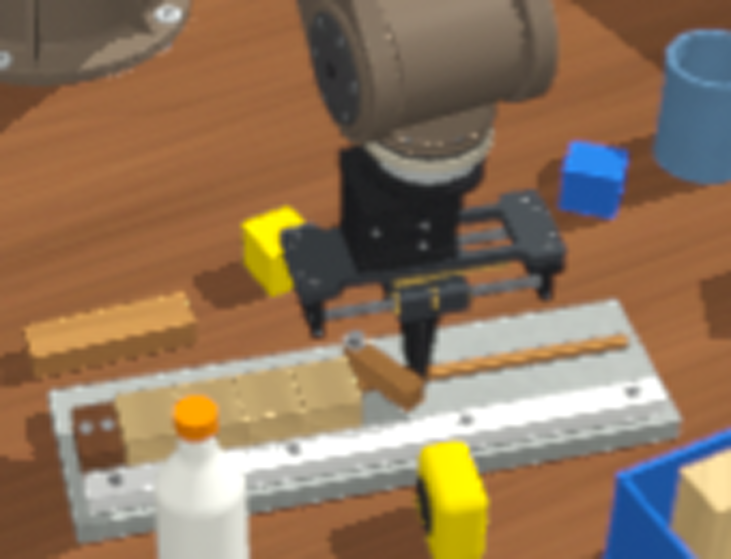

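move_arm([
  {"gripper": 1, "x": 0, "y": -0.12, "z": 0.14, "ax": 0, "ay": 0, "az": 0},
  {"gripper": 1, "x": 0, "y": -0.14, "z": 0.12, "ax": 0, "ay": 0, "az": 0},
  {"gripper": 1, "x": 0, "y": -0.1, "z": 0.06, "ax": 0, "ay": 0, "az": 0},
])

```text
time_s: 10.47
tool_pos: [605.5, 23.6, 32.6]
tool_rot: [0.703, 0.08, 0.702, -0.08]
contact_force: [0.4, 0.8, -0.2]
opening: 0.3
```

move_arm([
  {"gripper": 1, "x": 0, "y": -0.04, "z": 0.02, "ax": 0, "ay": 0, "az": 0},
])

```text
time_s: 10.55
tool_pos: [605.7, 21.8, 32.6]
tool_rot: [0.703, 0.08, 0.702, -0.08]
contact_force: [-0.8, 1.7, -0.1]
opening: 0.6
```

move_arm([
  {"gripper": 1, "x": 0, "y": -0.04, "z": 0, "ax": 0, "ay": 0, "az": 0},
])

```text
time_s: 10.63
tool_pos: [605.3, 20.7, 32.7]
tool_rot: [0.703, 0.08, 0.702, -0.08]
contact_force: [1.7, 1.4, 0.9]
opening: 0.6
```

Run:
```python
from nav import *
t,R,o=tool();print(t,injig(t),o['time_s'],o['contact_force'])
p=shot('scene');overlay(p,POSE,'scene11.png',(205,125,375,255),[],4.3)
```

```text
[605.2963181   20.65144686  32.67889017] [-4.53674127 22.71654888] 10.6333 [1.65080098 1.36633721 0.86095974]
```

View pics/scene11.png

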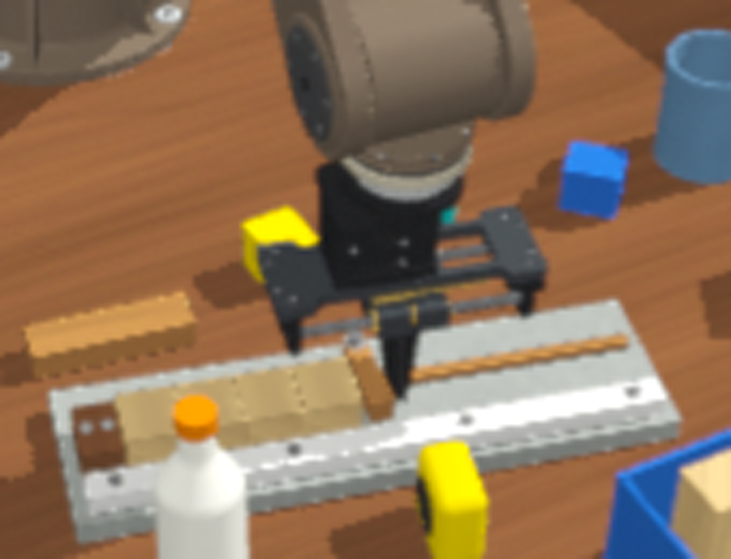

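move_arm([
  {"gripper": 1, "x": 0, "y": -0.03, "z": 0, "ax": 0, "ay": 0, "az": 0},
])

```text
time_s: 10.77
tool_pos: [604.8, 20.0, 32.7]
tool_rot: [0.703, 0.08, 0.702, -0.08]
contact_force: [1.4, 0.9, -0.1]
opening: 0.7
```

move_arm([
  {"gripper": 1, "x": 0, "y": -0.03, "z": 0, "ax": 0, "ay": 0, "az": 0},
])

```text
time_s: 10.85
tool_pos: [604.6, 18.9, 32.7]
tool_rot: [0.703, 0.08, 0.702, -0.08]
contact_force: [0.7, 0.5, 0.2]
opening: 0.6
```

move_arm([
  {"gripper": 1, "x": 0, "y": -0.02, "z": 0, "ax": 0, "ay": 0, "az": 0},
])

```text
time_s: 10.93
tool_pos: [604.4, 18.1, 32.7]
tool_rot: [0.703, 0.08, 0.702, -0.08]
contact_force: [1.1, 1.8, -0.4]
opening: 0.4
```

move_arm([
  {"gripper": 1, "x": 0, "y": -0.02, "z": 0, "ax": 0, "ay": 0, "az": 0},
])

```text
time_s: 11.02
tool_pos: [604.3, 17.4, 32.8]
tool_rot: [0.703, 0.08, 0.702, -0.08]
contact_force: [2.4, 5.9, 0.9]
opening: 0.3
```

move_arm([
  {"gripper": 1, "x": 0, "y": -0.02, "z": 0, "ax": 0, "ay": 0, "az": 0},
])

```text
time_s: 11.1
tool_pos: [604.3, 17.1, 32.8]
tool_rot: [0.703, 0.081, 0.702, -0.08]
contact_force: [2.5, 10.9, -0.6]
opening: 1.0
```

move_arm([
  {"gripper": 1, "x": 0, "y": -0.02, "z": 0, "ax": 0, "ay": 0, "az": 0},
])

```text
time_s: 11.18
tool_pos: [604.2, 16.9, 32.8]
tool_rot: [0.703, 0.081, 0.702, -0.08]
contact_force: [4.7, 15.2, -0.0]
opening: 0.1
```

Hard limit reached. Hold, back off, rise, and clear off.

move_arm([
  {"gripper": 1, "x": 0, "y": 0, "z": 0, "ax": 0, "ay": 0, "az": 0},
  {"gripper": 1, "x": 0, "y": 0, "z": 0, "ax": 0, "ay": 0, "az": 0},
  {"gripper": 1, "x": 0, "y": 0, "z": 0, "ax": 0, "ay": 0, "az": 0},
  {"gripper": 1, "x": 0, "y": 0.06, "z": 0, "ax": 0, "ay": 0, "az": 0},
  {"gripper": 1, "x": 0, "y": 0.2, "z": 0, "ax": 0, "ay": 0, "az": 0},
  {"gripper": 1, "x": 0, "y": 0.4, "z": 0, "ax": 0, "ay": 0, "az": 0},
  {"gripper": 1, "x": -0.8, "y": 0, "z": 0, "ax": 0, "ay": 0, "az": 0},
  {"gripper": 1, "x": -0.8, "y": 0, "z": 0, "ax": 0, "ay": 0, "az": 0},
])

```text
time_s: 11.85
tool_pos: [608.7, 42.4, 95.7]
tool_rot: [0.701, 0.079, 0.704, -0.08]
contact_force: [0.2, -0.9, 0.5]
opening: 0.4
```

move_arm([
  {"gripper": 1, "x": -0.9, "y": 0, "z": 0, "ax": 0, "ay": 0, "az": 0},
  {"gripper": 1, "x": -0.9, "y": 0, "z": 0, "ax": 0, "ay": 0, "az": 0},
  {"gripper": 1, "x": 0, "y": 0.9, "z": 0, "ax": 0, "ay": 0, "az": 0},
  {"gripper": 1, "x": 0, "y": 0.9, "z": 0, "ax": 0, "ay": 0, "az": 0},
  {"gripper": 1, "x": 0, "y": 0.9, "z": -0.3, "ax": 0, "ay": 0, "az": 0},
  {"gripper": 1, "x": 0, "y": 0.9, "z": -0.3, "ax": 0, "ay": 0, "az": 0},
  {"gripper": 1, "x": 0, "y": 0.9, "z": -0.3, "ax": 0, "ay": 0, "az": 0},
  {"gripper": 1, "x": 0, "y": 0, "z": 0, "ax": 0, "ay": 0, "az": 0},
])

```text
time_s: 12.52
tool_pos: [613.7, 230.8, 168.5]
tool_rot: [0.703, 0.079, 0.703, -0.078]
contact_force: [-0.3, 0.7, 0.5]
opening: 0.7
```

Run:
```python
from nav import *
t,R,o=tool();print(t,injig(t),o['time_s'],o['contact_force'])
p=shot('scene','scene12f.png');overlay(p,POSE,'scene12.png',(205,125,375,255),[],4.3)
for q in('keeper_end','keeper_pivot','blank4_center','blank1_center','offcut','tape','glue'):
  print(q,[(r['p'],np.round(r['centre']),injig(r['centre']).round(1)) for r in place_of(p,q)][:3])
p=shot('top');overlay(p,POSE,'top12.png',(230,160,370,250),segs(-10,1.57)[2:],5.7)
```

```text
[613.68406464 230.8380072  168.46414888] [-44.59748671 229.22049827] 12.5167 [-0.29408944  0.67292697  0.48054443]
keeper_end [(0.69, array([624.,  -4.,  37.]), array([19.8,  3.3]))]
keeper_pivot [(0.5, array([562.,  14.,  42.]), array([-45.1,   6.3])), (0.22, array([ 579., -109.,   34.]), array([  -0.4, -109.2]))]
blank4_center [(0.81, array([456., 276.,  19.]), array([-208. ,  237.4])), (0.75, array([412., 146.,  18.]), array([-221.9,  100.6])), (0.68, array([420.,  27.,  22.]), array([-186.7,  -13.4]))]
blank1_center []
offcut [(0.69, array([ 443., -125.,    4.]), array([-129. , -156.3])), (0.62, array([599., -30.,  36.]), array([  0.8, -28. ]))]
tape [(0.71, array([709.,   3.,   2.]), array([100.3,  28.9]))]
glue [(0.76, array([ 684., -161.,   -2.]), array([ 113.2, -135.9]))]
```

View pics/scene12.png

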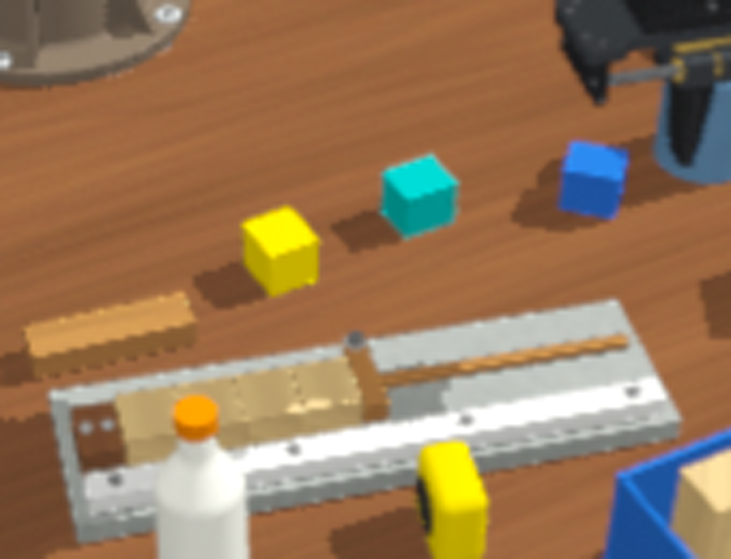

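View pics/top12.png

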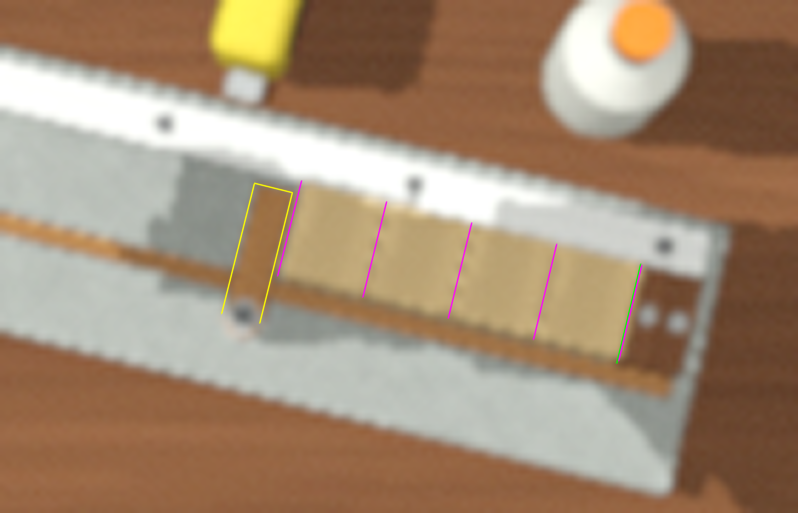

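The overlay matches: the row is closed against the stop, the keeper is square behind it, the bystanders are in place, and the hand is clear.

```bash
python3 -c "
from workcell import *
print(hand_in())"
```

```text
the job is handed in; nothing more can be done
None
```

I pushed the four blanks along the rail as one touching row until they met the end stop. I then swung the keeper round to its hard limit behind the last blank, backed off, lifted clear and handed the job in at about 12.6 s. `hand_in()` gives no verdict, so the result below rests on my own checks.

- **Row:** the push force rose from about 1 N to about 13 N when the first blank met the stop. In the final top picture the drawn home positions match all four blanks to about 2 mm, with no visible gaps.
- **Keeper:** the force rose to about 15 N at the limit. The final top picture and the network's keeper end position (jig 20, 3 mm) both agree with it standing square.
- **Bystanders and hand:** the offcut, tape and glue read within about 5 mm of where they started. I did not measure the sanding block, hammer or mug again, but the hand never went near them. The hand ended at 168 mm height, clear of everything, with contact force at noise level.
- **Checks that failed or disagreed:**
  - In the last scene picture the network did not find `blank1_center`, and its best three hits for `blank4_center` were the coloured look-alikes, so I relied on the overlay for the blanks.
  - The network put the keeper pivot about 4 mm off along the rail, which is about its stated accuracy.
  - My first two move calls were refused because rows must list every field; nothing moved.

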